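# Screw the filler cap home on the bench oil tank

### The job

The black filler cap of the larger oil tank has only been set on its neck, with its lugs lying on top of the thread. Turn it back (anticlockwise seen from above) until it drops into the thread, then screw it forward (clockwise) until it is fully home against its stop, and let go. Leave the smaller tank, which is already closed, alone.

Things in the scene. Friction and masses are not known exactly. Their poses are not given: they have to be found in the camera images.
- cap: Round black plastic cap, 58 mm diameter, 30 mm high, 90 g, loose, open below. Origin: centre of its lower edge; z up. Three lugs inside, at 0, 120, 240 degrees about z (the first along x), under three grey ribs on its top. Starts with its lower edge 154.5 mm above the bench, 32 to 75 degrees clockwise of its drop angle. It does not follow by itself in a firm grip: lower it as it sinks.
- tank: Larger grey steel oil tank, immovable: 120 mm diameter, 106 mm to the shoulder, 140 mm square foot; 40 mm diameter neck up to 162 mm. Origin: centre of underside, on the bench; z up. Three gaps in the neck's 50 mm diameter thread, at 0, 120, 240 degrees about z (first along x), in line with steel ribs on the shoulder. The cap drops in with its lugs within 12 degrees of the gaps.
- neck (a point): Point on the neck's axis, 140 mm above the bench. The cap's lower edge lies 14.5 mm above it at the start, 4 mm above once dropped in, 1 mm below when home. From the drop angle the screw turns clockwise: level for 25 degrees, sinks 5 mm evenly up to 80, meets a stop at 88. Another stop blocks turning back more than 12 degrees past the drop angle.
- small_tank: The smaller oil tank, a bystander: grey steel, 84 mm diameter, 100 mm square foot, closed black 38 mm diameter cap with its top 122 mm above the bench. Immovable. Origin: centre of its underside, z up. Stands 0.26 to 0.51 m to the left or right of the large tank.
Not all that is in view belongs to the job. Of the things shaped like the cap, the black one is meant.

How it is judged:
On the way:
1. the cap has dropped into the thread: its lower edge is no more than 7 mm above where it is when fully home, upright and on the neck's axis within 5 mm (z of cap in the frame of tank between 0.13 and 0.146 m and horizontal distance between cap and neck below 0.005 m and angle between cap's own z axis and vertical below 0.12 rad), for 0.1 s.
At the end, for the whole second after the job is handed in: The cap is screwed home on the large tank: its lower edge within 1.4 mm of its lowest place (the last 20 degrees or so of the turn), on the neck's axis within 5 mm, upright within 0.1 rad, released and at rest (z of cap in the frame of tank between 0.136 and 0.1404 m and horizontal distance between cap and neck below 0.005 m and angle between cap's own z axis and vertical below 0.1 rad and linear speed of cap below 0.01 m/s and angular speed of cap below 0.1 rad/s); the robot touches nothing.
It fails at once if the robot pushes against the smaller tank with more than 5 N (contact force between any of the fingers, the arm and small_tank above 5 N).
It also fails if it takes over 38 s, if anything falls off the work surface, if the arm or the gripper's body presses on something with over 40 N, if the wrist force passes 120 N, or if a joint passes its speed limit or range.

### The arm

A 6-joint arm with a two-finger parallel gripper is mounted at the origin on the work surface. World frame = base frame: x ahead of the robot, y to its left, z up, the work surface at z = 0. Lengths are in m, angles in rad, forces in N, time in s.
With the tool pointing down it reaches from about 0.225 to 0.875 m from the base axis. Payload 3.4 kg.
Tool frame: the origin (TCP) lies at the very end of the fingers, on their centre line; the grasp point (between the pads) lies 19 mm behind it; z points along the fingers, y is the direction in which the jaws open and shut (so a half turn about z gives the same grasp; the last joint's range is limited). The gripper opens to 85 mm and grips with 20 to 120 N. Pads are 22 mm wide; open, the fingers measure 114 mm over their backs; the gripper's body (76 mm by 85 mm) begins 54 mm behind the grasp point. The pads swing forward as they close: fully open they stand 13 mm farther back than shut.
Start: joints at [-1.446, 0.276, 1.505, -0, 1.361, -0.121], TCP at [0.14, -0.558, 0.231] pointing down, gripper open.
Joint ranges: [-2.89, 2.89], [-0.75, 2.08], [0.22, 2.7], [-1.18, 4.32], [0.11, 2.71], [-2.7, 2.7]. Speed limits (rad/s): [2.57, 2.57, 3.14, 3.14, 3.14, 3.14].

### API

Orientations are given as a unit quaternion [w, x, y, z].
In Python, from rig import telemetry, optics, order gives the robot as it stands.
- The arm moves only by the shell command python3 -m creep 'ROWS' [FORCE]. ROWS is a JSON object of lists of equal length, an entry for each row: "slide": the shift along the world's x, y, z normalised to -1 to 1, where 1 is 0.15 m, a list of three; "twist": the turn, a rotation vector about the world's x, y, z normalised to -1 to 1, where 1 is 360 degrees, a list of three; "fingers": the gripper's target within -1 to 1 (fully open at 1, half-way at 0, shut at -1). A call has 1 to 20 rows; each row is the pose to reach, as a shift and turn from the pose commanded when the call began, turning the shorter way round; what a row does not reach only later rows make up. A row lasts 1/10 s, in which the tool goes at most 50 mm and 8.59 degrees, less where a joint would pass 70% of its speed; a pose out of reach is approached as far as the arm can. A call with a number of a shift or a turn outside -1 to 1 is refused whole. A call with a gripper value outside its range is refused whole. The fingers move at their own pace and stop on an object; FORCE is the grip in N (left out, the last holds). Time passes only in rows, so rows that repeat a pose let the fingers close. It gives the time, the measured TCP pose, the force and the opening at its end, in the units of the state.
- telemetry.get_state(): the state, without advancing time (a new reading comes with each control period).
- optics.get_image(name): name is "side" or "top"; returns a dict with "img" (384x512x3 uint8, blue, green, red), "depth" (384x512 float32, m along the optical axis (not along the pixel's ray), 0 where there is no reading), "fovy" (degrees; the focal length in pixels is half the picture's height over the tangent of half this angle, whatever the lens; pixels are square), "cx", "cy" (the principal point, pixels), "world_from_camera" (4x4, takes a point from camera to world coordinates). Camera axes: x right, y down, z forward; pixel columns grow to the right and rows downward; lengths in m; the calibration is good to about 2 mm. A picture is of the moment at which its call begins.
- order.sign_off(): hands the job in, once; it reports no verdict.
The state is a dict: "clock": time; "qpos": joint angles; "qd": joint speeds; "effort": joint torques, N m; "position": TCP position; "ee_rot": TCP orientation; "contact_force": force on the tool from outside, world axes, zero at the start; "moment": the same for the moment, N m; "width": finger opening in m.
Only numpy, scipy, OpenCV 4.12 (cv2) and the standard library are available. Lean on these libraries where they do the work, as an engineer would, in place of code of your own. Each camera call takes 0.05 s, during which the arm holds its last target.

## Working session

There is one attempt and no reset: what is moved stays moved. The work goes in short steps, Python scripts to look and compute and a shell command to move; the robot and the scene stay as the last step left them, time stands still between calls to the robot, and variables do not carry over. Pictures are saved under pics/ and viewed, and the job is handed in when it is done.

```bash
mkdir -p pics; ls; python3 - <<'E'
from rig import telemetry, optics
import cv2, numpy as np
print(telemetry.get_state())
for n in ("top","side"):
    d=optics.get_image(n); cv2.imwrite(f"pics/{n}0.png",d["img"]); np.savez(f"pics/{n}0.npz",**d)
    print(n,d["fovy"],d["cx"],d["cy"],np.round(d["world_from_camera"],4).tolist())
E
```

```text
pics
{'clock': 0.0, 'qpos': array([-1.44597943e+00,  2.76596119e-01,  1.50613206e+00,  2.93876598e-06,
        1.36068906e+00, -1.21000899e-01]), 'qd': array([-4.54809275e-05,  1.62977121e-03, -4.46841946e-04,  1.17071292e-04,
       -1.19474151e-04, -1.96299973e-03]), 'effort': array([ 1.01680867e-03, -4.16759455e+01, -2.45801353e+01, -3.10552459e-04,
        1.08214360e-02, -1.51231955e-06]), 'position': array([ 0.13985561, -0.55719217,  0.23043949]), 'ee_rot': array([-9.12294549e-04,  9.92455830e-01,  1.22599318e-01, -3.03865690e-07]), 'contact_force': array([-0.77197474, -0.30831211,  1.35969178]), 'moment': array([-0.04911501,  0.00157687, -0.01041722]), 'width': 0.08567420247638588}
top 48.95847380303428 249.7849582291273 191.95612333186517 [[0.0182, -0.9925, 0.121, 0.3601], [-0.9997, -0.0202, -0.0146, -0.0736], [0.017, -0.1207, -0.9925, 1.1481], [0.0, 0.0, 0.0, 1.0]]
side 45.23841718929668 249.43806955768653 188.65274191406553 [[-0.9274, -0.2503, 0.2781, 0.2044], [-0.3739, 0.6474, -0.6641, 0.5776], [-0.0138, -0.7199, -0.694, 0.8023], [0.0, 0.0, 0.0, 1.0]]
```

View pics/top0.png

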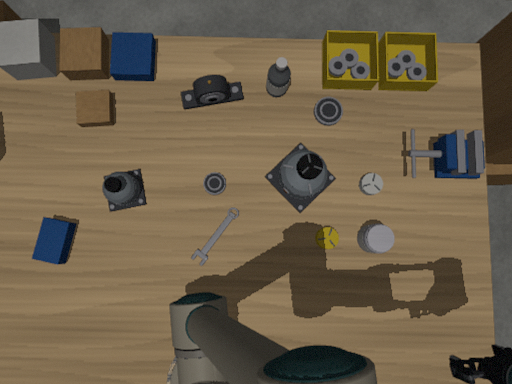

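View pics/side0.png

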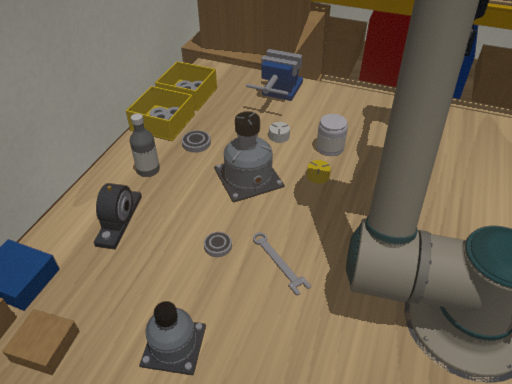

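The top view shows the large tank at about (300,178) with its black cap at about (310,167). The small tank is at about (124,190). I'll zoom in for the ribs.

```bash
cat > h.py <<'E'
import numpy as np, cv2
def load(n): return dict(np.load(f"pics/{n}.npz"))
def f(d): return d["img"].shape[0]/2/np.tan(np.radians(float(d["fovy"]))/2)
def ray(d,uv,z):
    uv=np.atleast_2d(uv).astype(float); T=d["world_from_camera"]
    r=np.c_[(uv[:,0]-d["cx"])/f(d),(uv[:,1]-d["cy"])/f(d),np.ones(len(uv))]@T[:3,:3].T
    return T[:3,3]+r*((z-T[2,3])/r[:,2])[:,None]
def proj(d,p):
    T=d["world_from_camera"]; c=(np.atleast_2d(p)-T[:3,3])@T[:3,:3]
    return np.c_[c[:,0]/c[:,2]*f(d)+d["cx"],c[:,1]/c[:,2]*f(d)+d["cy"]]
def cloud(d):
    v,u=np.indices(d["depth"].shape); z=d["depth"]; T=d["world_from_camera"]
    c=np.stack([(u-d["cx"])/f(d)*z,(v-d["cy"])/f(d)*z,z],-1)
    return c@T[:3,:3].T+T[:3,3]
E
python3 - <<'E'
from h import *
for n,(x0,y0,x1,y1),s in (("top0",(260,138,340,218),9),("side0",(205,105,290,200),7)):
    d=load(n); c=d["img"][y0:y1,x0:x1]; c=cv2.resize(c,None,fx=s*.8,fy=s*.8,interpolation=cv2.INTER_CUBIC)
    c=cv2.convertScaleAbs(c,alpha=1.8,beta=10)
    cv2.imwrite(f"pics/{n}z.png",c); print(c.shape)
d=load("top0"); P=cloud(d)
z=P[...,2]
for lo,hi in ((.175,.195),(.112-.012,.112)):
    m=(z>lo)&(z<hi)&(np.hypot(P[...,0]-P[178,300,0],P[...,1]-P[178,300,1])<.1)
    print(m.sum(),P[m].mean(0),P[m].min(0),P[m].max(0))
print(P[178,300],P[167,310])
E
```

```text
(576, 576, 3)
(532, 476, 3)
496 [ 0.54351048 -0.22619177  0.18451111] [ 0.5158539  -0.25497865  0.17513749] [ 0.57215689 -0.19754814  0.19056908]
474 [ 0.53407805 -0.2164382   0.10331808] [ 0.49083326 -0.27538883  0.10001195] [ 0.59288753 -0.17164017  0.11057298]
[ 0.52457087 -0.21380091  0.10807057] [ 0.53869309 -0.22656756  0.18527203]
```

View pics/top0z.png

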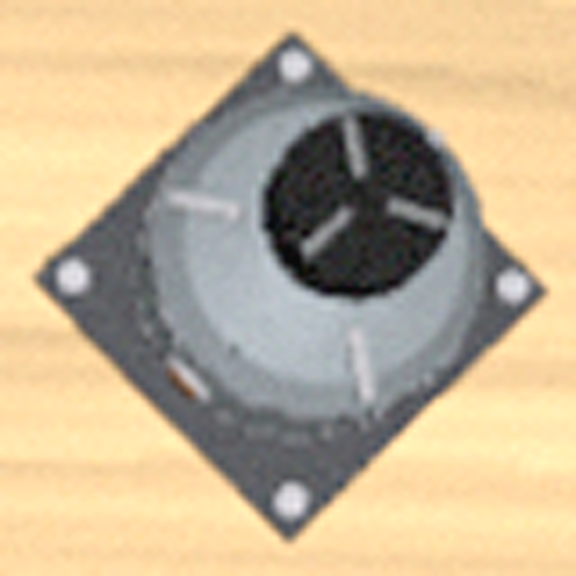

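View pics/side0z.png

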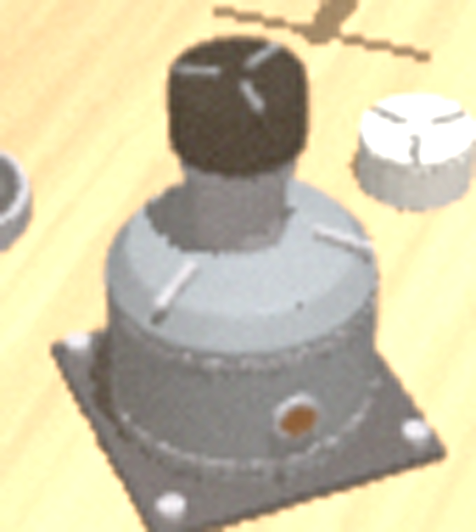

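```bash
python3 - <<'E'
from h import *
d=load("top0");P=cloud(d)
Z=lambda x,y:np.array([[260+(x+.5)/7.2-.5,138+(y+.5)/7.2-.5]])
# cap centre: dark mask contour -> circle; top plane
roi=P[...,2]; m=((roi>.178)&(np.hypot(P[...,0]-.5435,P[...,1]+.226)<.045)).astype(np.uint8)
c=max(cv2.findContours(m,0,1)[0],key=cv2.contourArea); print(cv2.minEnclosingCircle(c),cv2.fitEllipse(c))
C=ray(d,[cv2.fitEllipse(c)[0]],.1845)[0]; print("cap centre",C)
bolts=[Z(295,67),Z(73,277),Z(291,500),Z(513,287)]
B=np.array([ray(d,b,.012)[0] for b in bolts]);print("bolts",B,B.mean(0))
for n,z,a,b in (("S",.107,(170,197),(240,212)),("S",.107,(355,330),(367,398)),("C",.1855,(360,178),(350,120)),("C",.1855,(390,207),(445,220)),("C",.1855,(350,212),(305,252))):
    p,q=[ray(d,Z(*t),z)[0] for t in(a,b)]
    if n=="S" : 
        zz=[P[int(round(Z(*t)[0,1])),int(round(Z(*t)[0,0])),2] for t in (a,b)]; print(zz)
        p,q=[ray(d,Z(*t),w)[0] for t,w in zip((a,b),zz)]
    an=lambda v:np.degrees(np.arctan2(v[1],v[0]))%360
    if a==(170,197): p,q=q,p
    print(n,"line",an(q-p),"outer",an(q-C),"inner",an(p-C),"mod120",an(q-p)%120,an(q-C)%120, np.hypot(*(q-C)[:2]))
S=P[(P[...,2]>.09)&(P[...,2]<.1)]
# small tank
for u,v in((115,185),(124,190),(138,203)): print(P[v,u])
E
```

```text
((309.7677917480469, 164.86949157714844), 12.471757888793945) ((309.8188171386719, 164.91403198242188), (24.011653900146484, 24.24205207824707), 102.7686996459961)
cap centre [ 0.54375154 -0.226263    0.1845    ]
bolts [[ 0.62656629 -0.22791452  0.012     ]
 [ 0.5434418  -0.14389926  0.012     ]
 [ 0.4602822  -0.2270205   0.012     ]
 [ 0.54310509 -0.31119832  0.012     ]] [ 0.54334885 -0.22750815  0.012     ]
[np.float64(0.09836458194510089), np.float64(0.10767270512392146)]
S line 74.49556660039883 outer 74.53075236757019 inner 74.55810427226555 mod120 74.49556660039883 74.53075236757019 0.05596715809519475
[np.float64(0.104971826348353), np.float64(0.09113885581040249)]
S line 196.23848521520367 outer 197.1971404613528 inner 197.85359174391954 mod120 76.23848521520367 77.1971404613528 0.05648093379976793
C line 9.747091980609163 outer 9.116337017123083 inner 7.1001529466413515 mod120 9.747091980609163 9.116337017123083 0.02532013330674954
C line 257.70409621161986 outer 254.9623580802717 inner 249.7354193422059 mod120 17.704096211619856 14.962358080271713 0.027701690100949593
C line 132.69470708927022 outer 135.208764973325 inner 142.7900297515354 mod120 12.694707089270224 15.208764973325003 0.026210880454100718
[0.49479877 0.23900569 0.12812706]
[0.48895141 0.23061278 0.07886818]
[0.46267883 0.21066923 0.01016441]
```

```bash
python3 - <<'E'
from h import *
d=load("side0");P=cloud(d)
Z=lambda x,y:np.array([[205+(x+.5)/5.6-.5,105+(y+.5)/5.6-.5]])
t=cv2.inRange(d["img"],(0,0,0),(60,60,60)); m=np.zeros_like(t)
m[(np.abs(P[...,2]-.1845)<.006)&(np.hypot(P[...,0]-.5435,P[...,1]+.2268)<.05)]=255
c=max(cv2.findContours(m,0,1)[0],key=cv2.contourArea);e=cv2.fitEllipse(c);print(e,ray(d,[e[0]],.1845), P[m>0].mean(0), P[m>0].min(0),P[m>0].max(0))
B=np.array([ray(d,Z(*b),.012)[0] for b in ((78,342),(170,503),(416,430))]);print(B,(B[0]+B[2])/2)
C=np.array([.5436,-.2268])
for z,p in ((.1855,(180,70)),(.1855,(275,48)),(.1855,(261,108)),(.095,(160,315)),(.095,(370,248))):
    q=ray(d,Z(*p),z)[0][:2]-C; print(z,np.degrees(np.arctan2(q[1],q[0]))%120,np.hypot(*q))
E
python3 -m creep '{"slide":[[0.25,0.15,0.2],[0.5,0.3,0.3],[0.75,0.5,0.3],[1,0.7,0.3],[1,0.9,0.3],[1,1,0.3]],"twist":[[0,0,0],[0,0,0],[0,0,0],[0,0,0],[0,0,0],[0,0,0]],"fingers":[1,1,1,1,1,1]}' 60
```

```text
((247.0023956298828, 119.39912414550781), (16.6546630859375, 25.184391021728516), 88.4848861694336) [[ 0.54258861 -0.22350956  0.1845    ]] [ 0.54216506 -0.22246355  0.18542068] [ 0.5148656  -0.2560353   0.17851697] [ 0.57229613 -0.19487687  0.18962207]
[[ 0.62870984 -0.22984783  0.012     ]
 [ 0.54652772 -0.1472261   0.012     ]
 [ 0.46203086 -0.22981982  0.012     ]] [ 0.54537035 -0.22983383  0.012     ]
0.1855 10.868808838676182 0.024393091826038767
0.1855 14.183667556936769 0.02479881226043563
0.1855 14.551451376821063 0.024122990324198883
0.095 73.87902856182096 0.05575492137664767
0.095 81.22926661095116 0.05556544318889358
clock: 0.7
position: [0.2904, -0.405, 0.2759]
ee_rot: [-0.001, 0.992, 0.124, -0.0]
contact_force: [-1.1, -0.8, 0.2]
width: 0.0854
```

```bash

python3 -m creep '{"slide":[[0.3,0.2,0],[0.5,0.4,0],[0.8,0.7,0],[1,0.9,0],[1,1,0],[1,1,0]],"twist":[[0,0,0],[0,0,0],[0,0,0],[0,0,0],[0,0,0],[0,0,0]],"fingers":[1,1,1,1,1,1]}' 60
python3 -m creep '{"slide":[[0.2,0.1,0],[0.4,0.2,0],[0.6,0.208,0],[0.691,0.208,0],[0.691,0.208,0],[0.691,0.208,0]],"twist":[[0,0,0],[0,0,0],[0,0,0],[0,0,0],[0,0,0],[0,0,0]],"fingers":[1,1,1,1,1,1]}' 60
python3 - <<'E'
from h import *
from rig import telemetry,optics
s=telemetry.get_state();print(s["position"],s["qpos"])
for n in("top","side"):
    d=optics.get_image(n); cv2.imwrite(f"pics/{n}1.png",d["img"]); np.savez(f"pics/{n}1.npz",**d)
    print(proj(d,s["position"]))
E
```

```text
clock: 1.3
position: [0.4403, -0.2559, 0.2761]
ee_rot: [-0.0, 0.992, 0.124, -0.0]
contact_force: [0.1, -0.7, 0.8]
width: 0.0855
clock: 1.9
position: [0.5422, -0.2277, 0.2759]
ee_rot: [-0.0, 0.993, 0.122, -0.001]
contact_force: [-0.6, 0.3, -0.0]
width: 0.0851
[ 0.54217444 -0.22765181  0.27586359] [-5.15063725e-01  2.76209825e-01  1.39490387e+00 -1.23146308e-03
  1.47236526e+00  8.11372700e-01]
[[317.32492236 157.68336171]]
[[247.16671247  83.48059947]]
```

View pics/side1.png

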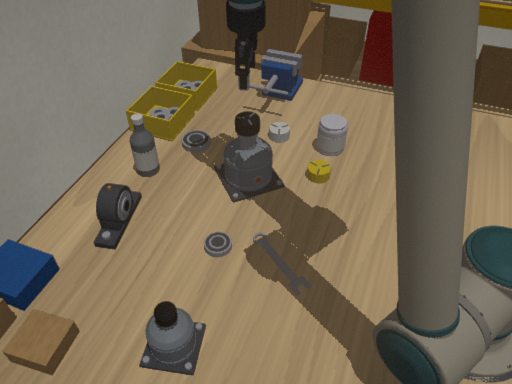

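The side view shows the fingers at about (245,80), directly above the cap at (247,122), and the joint ranges leave enough room for both turns. Next I descend and grip.

```bash

python3 -m creep '{"slide":[[0,0,-0.2],[0,0,-0.4],[0,0,-0.55],[0,0,-0.65],[0,0,-0.75],[0,0,-0.84],[0,0,-0.84],[0,0,-0.84]],"twist":[[0,0,0],[0,0,0],[0,0,0],[0,0,0],[0,0,0],[0,0,0],[0,0,0],[0,0,0]],"fingers":[1,1,1,1,1,1,1,1]}' 60
python3 - <<'E'
from h import *
from rig import telemetry,optics
s=telemetry.get_state();print(s["position"],s["contact_force"])
for n in("top","side"):
    d=optics.get_image(n); np.savez(f"pics/{n}2.npz",**d)
    cv2.imwrite(f"pics/{n}2.png",cv2.resize(d["img"][70:220,190:390],None,fx=3.5,fy=3.5))
E
```

```text
clock: 2.8
position: [0.5429, -0.2269, 0.1509]
ee_rot: [0.0, 0.993, 0.122, 0.0]
contact_force: [-0.0, -0.3, 0.8]
width: 0.0852
[ 0.54293991 -0.22691847  0.1508767 ] [-0.00609472 -0.34540974  0.77622222]
```

View pics/side2.png

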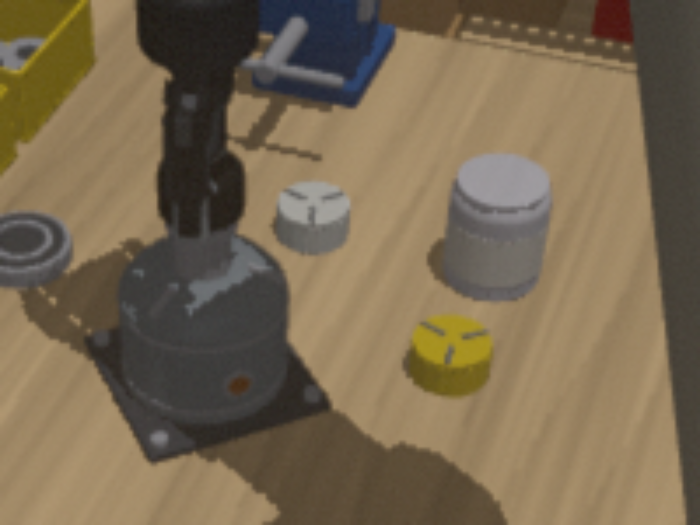

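View pics/top2.png

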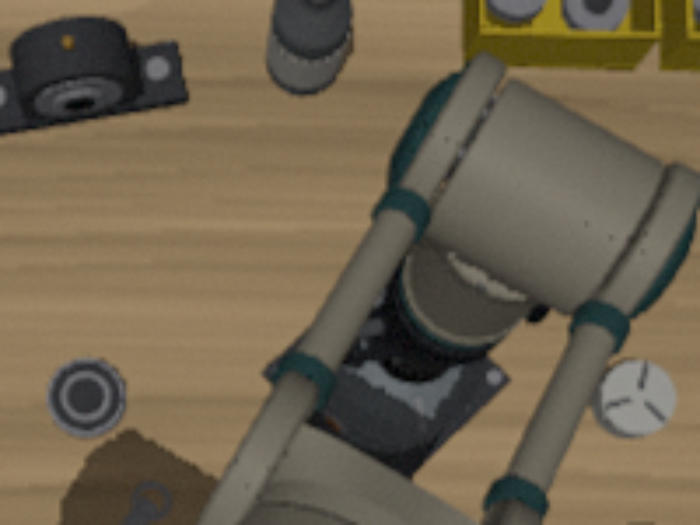

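The side view shows the fingers straddling the cap at crop (200,180), and the contact force is still about zero. Closing now.

```bash

python3 -m creep '{"slide":[[0,0,0],[0,0,0],[0,0,0],[0,0,0],[0,0,0],[0,0,0],[0,0,0],[0,0,0]],"twist":[[0,0,0],[0,0,0],[0,0,0],[0,0,0],[0,0,0],[0,0,0],[0,0,0],[0,0,0]],"fingers":[-1,-1,-1,-1,-1,-1,-1,-1]}' 60
```

```text
clock: 3.7
position: [0.5441, -0.2268, 0.1514]
ee_rot: [0.001, 0.992, 0.123, 0.001]
contact_force: [0.2, -0.3, 5.4]
width: 0.057
```

```bash

python3 -m creep '{"slide":[[0,0,0],[0,0,0],[0,0,0],[0,0,0],[0,0,0],[0,0,0],[0,0,0],[0,0,0],[0,0,0],[0,0,0]],"twist":[[0,0,0.02],[0,0,0.04],[0,0,0.06],[0,0,0.08],[0,0,0.1],[0,0,0.12],[0,0,0.14],[0,0,0.16],[0,0,0.175],[0,0,0.175]],"fingers":[-1,-1,-1,-1,-1,-1,-1,-1,-1,-1]}' 60; python3 -c "
from rig import telemetry as t;s=t.get_state();print(s['contact_force'],s['moment'],s['qpos'][5])"
```

```text
clock: 4.7
position: [0.5437, -0.2267, 0.1499]
ee_rot: [0.0, 0.782, 0.623, -0.0]
contact_force: [0.6, -0.1, -1.6]
width: 0.057
[ 0.57636102 -0.09256188 -1.58313638] [-0.13217931 -0.10374208  0.01888014] -0.2874105329604959
```

```bash

python3 -m creep '{"slide":[[0,0,-0.01],[0,0,-0.02],[0,0,-0.03],[0,0,-0.03]],"twist":[[0,0,0],[0,0,0],[0,0,0],[0,0,0]],"fingers":[-1,-1,-1,-1]}' 60
```

```text
clock: 5.1
position: [0.5436, -0.2267, 0.1456]
ee_rot: [0.0, 0.782, 0.623, -0.0]
contact_force: [0.3, -1.9, -1.3]
width: 0.0573
```

```bash

python3 -m creep '{"slide":[[0,0,-0.01],[0,0,-0.02],[0,0,-0.03],[0,0,-0.04],[0,0,-0.04],[0,0,-0.04]],"twist":[[0,0,0],[0,0,0],[0,0,0],[0,0,0],[0,0,0],[0,0,0]],"fingers":[-1,-1,-1,-1,-1,-1]}' 60
python3 - <<'E'
from h import *
from rig import telemetry,optics
s=telemetry.get_state();print(s["position"],s["contact_force"])
for n in("side",):
    d=optics.get_image(n); np.savez(f"pics/{n}3.npz",**d)
    cv2.imwrite(f"pics/{n}3.png",cv2.resize(d["img"][70:220,190:320],None,fx=4,fy=4))
E
```

```text
clock: 5.7
position: [0.5439, -0.2268, 0.1411]
ee_rot: [0.001, 0.782, 0.623, 0.0]
contact_force: [-0.2, -0.9, 5.6]
width: 0.057
[ 0.54386402 -0.22679928  0.14109676] [-0.16682344 -0.89919605  5.55027842]
```

View pics/side3.png

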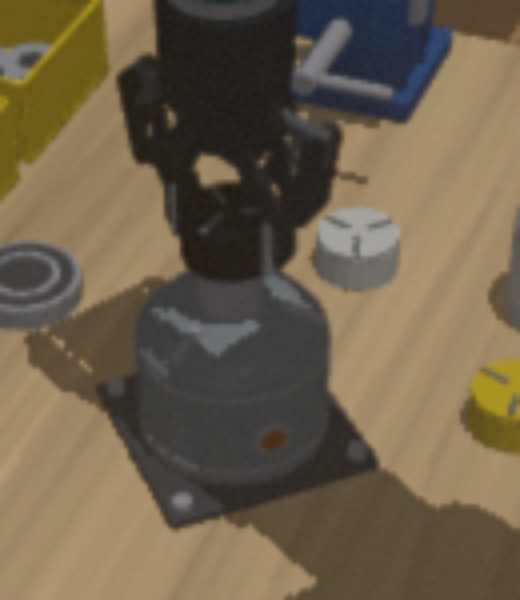

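The side view shows the cap sunk down the neck with its bottom edge at about crop (237,275). It bottomed with 5.6 N after about 10 mm, so it has dropped in. Now I screw it forward.

```bash

python3 -m creep '{"slide":[[0,0,0],[0,0,0],[0,0,0],[0,0,-0.002],[0,0,-0.007],[0,0,-0.011],[0,0,-0.015],[0,0,-0.015]],"twist":[[0,0,-0.02],[0,0,-0.04],[0,0,-0.06],[0,0,-0.08],[0,0,-0.1],[0,0,-0.12],[0,0,-0.14],[0,0,-0.14]],"fingers":[-1,-1,-1,-1,-1,-1,-1,-1]}' 60; python3 -c "
from rig import telemetry as t;s=t.get_state();print(s['contact_force'],s['moment'],s['qpos'][5])"
```

```text
clock: 6.55
position: [0.5443, -0.2275, 0.1388]
ee_rot: [0.001, 0.973, 0.23, 0.001]
contact_force: [-1.0, -2.6, 5.6]
width: 0.057
[-1.03930944 -2.61504681  5.59199674] [-0.40187604  0.00634618 -0.20347872] 0.5936837192954717
```

```bash

python3 -m creep '{"slide":[[0,0,-0.004],[0,0,-0.008],[0,0,-0.013],[0,0,-0.017],[0,0,-0.019],[0,0,-0.019],[0,0,-0.019]],"twist":[[0,0,-0.02],[0,0,-0.04],[0,0,-0.06],[0,0,-0.08],[0,0,-0.1],[0,0,-0.11],[0,0,-0.11]],"fingers":[-1,-1,-1,-1,-1,-1,-1]}' 60; python3 -c "
from rig import telemetry as t;s=t.get_state();print(s['contact_force'],s['moment'],s['qpos'][5])"
```

```text
clock: 7.25
position: [0.5443, -0.2278, 0.1359]
ee_rot: [0.001, 0.994, -0.112, 0.001]
contact_force: [0.4, -2.4, 4.7]
width: 0.0571
[ 0.35392761 -2.38433621  4.6756532 ] [-0.54238681  0.0114022   0.11270321] 1.2824126153891104
```

```bash

python3 -m creep '{"slide":[[0,0,0],[0,0,0],[0,0,0]],"twist":[[0,0,-0.01],[0,0,-0.02],[0,0,-0.02]],"fingers":[-1,-1,-1]}' 60; python3 -c "
from rig import telemetry as t;s=t.get_state();print(s['contact_force'],s['moment'],s['qpos'][5])"
```

```text
clock: 7.55
position: [0.5421, -0.2271, 0.1358]
ee_rot: [0.001, 0.985, -0.172, -0.001]
contact_force: [-4.9, -1.1, 8.2]
width: 0.0568
[-4.9194931  -1.11736125  8.20075589] [-0.22425678  0.6689813   1.18674177] 1.4050214811362514
```

The reaction torque jumped to 1.19 N m, so the cap is at the stop. Now I release and rise.

```bash

python3 -m creep '{"slide":[[0,0,0],[0,0,0],[0,0,0],[0,0,0],[0,0,0],[0,0,0],[0,0,0],[0,0,0]],"twist":[[0,0,0.004],[0,0,0.004],[0,0,0.004],[0,0,0.004],[0,0,0.004],[0,0,0.004],[0,0,0.004],[0,0,0.004]],"fingers":[-1,1,1,1,1,1,1,1]}' 60
python3 -m creep '{"slide":[[0,0,0.1],[0,0,0.3],[0,0,0.5],[0,0,0.7],[0,0,0.9],[0,0,1],[0,0,1]],"twist":[[0,0,0],[0,0,0],[0,0,0],[0,0,0],[0,0,0],[0,0,0],[0,0,0]],"fingers":[1,1,1,1,1,1,1]}'
python3 -m creep '{"slide":[[-0.3,-0.3,0],[-0.6,-0.6,0],[-0.9,-0.9,0],[-1,-1,0],[-1,-1,0]],"twist":[[0,0,0],[0,0,0],[0,0,0],[0,0,0],[0,0,0]],"fingers":[1,1,1,1,1]}'
python3 -m creep '{"slide":[[-0.3,-0.3,0],[-0.6,-0.6,0],[-0.9,-0.9,0],[-1,-1,0],[-1,-1,0]],"twist":[[0,0,0],[0,0,0],[0,0,0],[0,0,0],[0,0,0]],"fingers":[1,1,1,1,1]}'
python3 - <<'E'
from h import *
from rig import optics
for n,(x0,y0,x1,y1) in (("top",(260,138,340,218)),("side",(205,105,290,200))):
    d=optics.get_image(n); np.savez(f"pics/{n}4.npz",**d)
    c=cv2.resize(d["img"][y0:y1,x0:x1],None,fx=5.6,fy=5.6,interpolation=cv2.INTER_CUBIC)
    cv2.imwrite(f"pics/{n}4.png",cv2.convertScaleAbs(c,alpha=1.8,beta=10))
    for k in(0,4):
        P=cloud(load(f"{n}{k}"))
        r=np.hypot(P[...,0]-.5436,P[...,1]+.2268); m=(r<.018)&(P[...,2]>.15)
        m2=(r<.045)&(P[...,2]>.16)
        print(n,k,m.sum(),"median top z",np.median(P[m][:,2]),"floor",np.median(P[300:,:300][...,2]))
        c=max(cv2.findContours(m2.astype(np.uint8),0,1)[0],key=cv2.contourArea); e=cv2.fitEllipse(c)
        if n=="top": print(e,ray(d,[e[0]],np.median(P[m][:,2])))
E
```

```text
clock: 8.35
position: [0.5436, -0.2265, 0.1347]
ee_rot: [0.0, 0.987, -0.162, -0.0]
contact_force: [-0.3, 0.1, -0.8]
width: 0.0853
clock: 9.05
position: [0.5447, -0.2272, 0.2876]
ee_rot: [0.001, 0.987, -0.162, 0.003]
contact_force: [-0.0, 0.2, -0.6]
width: 0.0854
clock: 9.55
position: [0.3897, -0.3792, 0.2832]
ee_rot: [0.0, 0.986, -0.165, -0.002]
contact_force: [1.0, -0.1, -0.2]
width: 0.0853
clock: 10.05
position: [0.2402, -0.5293, 0.283]
ee_rot: [-0.0, 0.986, -0.164, -0.001]
contact_force: [0.2, 0.5, -0.9]
width: 0.0854
top 0 185 median top z 0.18457676845973814 floor 0.0021340829810995166
((309.3158264160156, 165.48634338378906), (24.35213279724121, 25.779390335083008), 44.66078186035156) [[ 0.5423603  -0.22507977  0.18457677]]
top 4 177 median top z 0.16926713589147557 floor 0.002569780982224601
((308.6239929199219, 166.26458740234375), (23.704330444335938, 23.933839797973633), 144.34429931640625) [[ 0.54335537 -0.22585116  0.16926714]]
side 0 114 median top z 0.18605386094761833 floor 0.0021313763581670697
side 4 107 median top z 0.17080210943947605 floor 0.002108385774443833
```

View pics/side4.png

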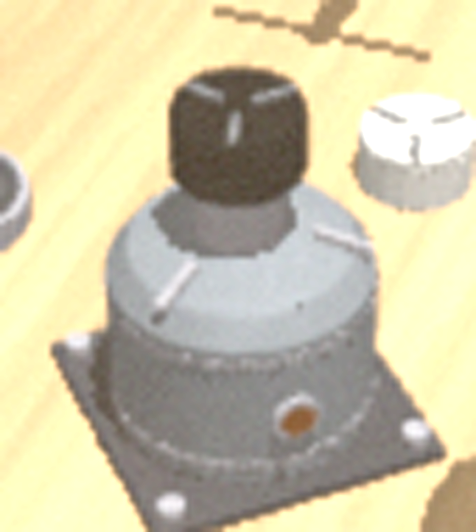

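View pics/top4.png

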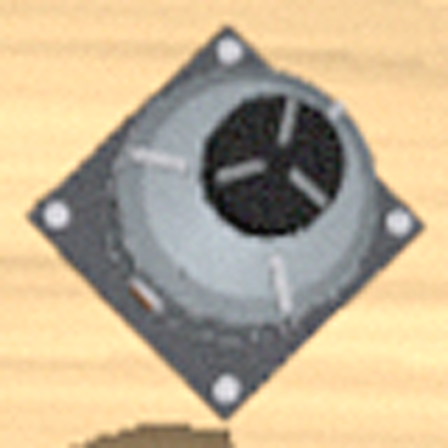

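The top view shows a cap rib from crop (283,140) to (292,100). That is about 12–13° clockwise of x, which matches the stop at 88° past the drop angle. The cap sank 15.3 mm in both views (15.5 mm expected), and the tank is unmoved.

```bash
python3 -c "
from rig import order; print(order.sign_off())"
```

```text
the job is handed in; nothing more can be done
None
```

The black cap is screwed home on the large tank and released, and I've handed the job in. It took about 10 s of the 38 s allowed; the hand-in reported no verdict.

**What I did:** I gripped the cap at 60 N and turned it back 63°. I then lowered it about 10 mm until it bottomed in the thread at about 6 N. I screwed it forward about 90° while lowering it, then a little further until the reaction torque rose to 1.2 N m at the stop. After that I opened the gripper and backed away. The arm stayed well clear of the smaller tank.

**Last checks:**
- **Height:** the cap's top sank 15.3 mm in both camera views, against 15.5 mm expected.
- **Angle:** the cap's ribs lie about 88° clockwise of the drop angle, as they should at the stop.
- **Centring:** the cap is on the neck's axis to within about 1 mm, judged from the top view.
- **Release:** the tool force was about zero with the gripper open and clear.

No check failed. The two cameras disagreed by up to about 3 mm on the cap and tank positions, so I used a centre from the top view's readings, and the grasp fitted it.

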